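# Show filled chocolate moulds to the inspection camera

## Robot

A 6-joint arm with a two-finger parallel gripper is mounted at the origin on the work surface. World frame = base frame: x ahead of the robot, y to its left, z up, the work surface at z = 0. Lengths are in m, angles in rad, forces in N, time in s.
With the tool pointing down it reaches from about 0.35 to 0.85 m from the base axis. Payload 8.1 kg.
Tool frame: the origin (TCP) lies on the centre line of the jaws, within the pads' length; the fingertips stand robot.tips_ahead ahead of it and the grasp point (between the pads) lies 6 mm ahead of it (robot.tips_ahead is the distance from the TCP to the fingertips, in m); z points along the fingers, y is the line along which they close (so a half turn about z gives the same grasp; the last joint's range is limited). The gripper opens to 93 mm and grips with 3 to 60 N. Pads are 15 mm wide; open, the fingers measure 128 mm over their backs; the gripper's body (75 mm by 188 mm) begins 65 mm behind the grasp point.
Start: joints at [1.21, 0.13, 1.488, -0, 1.523, -0.085], TCP at [0.163, 0.577, 0.244] pointing down, gripper open.
Joint ranges: [-2.96, 2.96], [-0.89, 2.26], [0.02, 2.5], [-1.34, 4.48], [0, 2.73], [-2.66, 2.66]. Speed limits (rad/s): [2.39, 2.39, 2.79, 3.14, 3.14, 3.14].

## Interface

Orientations are given as a rotation vector (axis times angle).
In Python, from plant import robot gives the robot as it stands.
- The arm moves only by the tool apply_moves, never from a script. Its arguments are lists of equal length, an entry for each row: "delta_pos": the shift along the tool's x, y, z in cm, a list of three; "twist": the turn about the tool's z in rad. A call has 1 to 8 rows; each row shifts and turns the commanded pose from where the row before left it, along the tool's axes as they then stand; what a row does not reach is not made up. A row lasts 1/8 s, in which the tool goes at most 62.5 mm and 10.7 degrees, less where a joint would pass 70% of its speed; a pose out of reach is approached as far as the arm can. A call with a gripper value outside its range is refused whole. "gripper" is the finger opening in cm, from 0 to 9.3, set as the call begins (left out, the last holds). The fingers move at their own pace and stop on an object; "squeeze" is the grip in N (left out, the last holds). Time passes only in rows, so rows that do not move let the fingers close. It gives the time, the measured TCP pose, the force, the opening and the grip force at its end, in the units of the state.
- robot.read_state(): the state, without advancing time (a new reading comes with each control period).
- robot.read_camera(name): name is "scene" or "side" or "wrist"; returns a dict with "frame" (400x640x3 uint8, red, green, blue), "vertical_fov" (degrees; the focal length in pixels is half the picture's height over the tangent of half this angle, whatever the lens; pixels are square), "cx", "cy" (the principal point, pixels), "k1" (the pictures are not rectified: a ray, as slopes to the right and down, at radius r is drawn at 1 + k1 r^2 times it, then the intrinsics apply), "R" (3x3) and "t" (3): a world point X has camera coordinates R X + t. Camera axes: x right, y down, z forward; pixel columns grow to the right and rows downward; lengths in m; the calibration is good to about 2 mm. A picture is of the moment at which its call begins. There is no depth.
- robot.close_job(): hands the job in; it is judged then, once.
The state is a dict: "t": time; "q": joint angles; "dq": joint speeds; "joint_torque": joint torques, N m; "tool_pos": TCP position; "orientation": TCP orientation; "force": force on the tool from outside, world axes, zero at the start; "wrist_torque": the same for the moment, N m; "opening": finger opening in m; "gripper_force": force on a finger pad.
Only numpy, scipy, OpenCV 4.12 (cv2) and the standard library are available. Lean on these libraries where they do the work, as an engineer would, in place of code of your own. Each camera call takes 0.05 s, during which the arm holds its last target. There are 200 camera calls.

## Task

Slide the cap off the inspection camera's lens by its yellow tab, then show the filled chocolate moulds on the parchment to the camera one after another, in the order cream, pink, green, dark (skip colours that are not there): lift each level and chocolates up to the mark midway between the two red pointers, lined up with them, and hold it still there for two full seconds. Set every mould down gently, chocolates up, on the blue mat, flat on it within its border, along its stripes and not on another mould, and at the end have the lens cap slid fully back over the lens. Do not disturb the bowl, jar and cup.

Things in the scene. Friction and masses are not known exactly. Their poses are not given: they have to be found in the camera images.
- stand: Fixed inspection stand: dark foot plate 290 x 100 x 12 mm (long in its x); on it a grey camera housing, 100 mm in x, y from -50 to +100 mm, top at 55 mm, lens facing up at x = y = 0. At x = +-130 mm a thin post with a 20 mm head (top 209 mm, post 212 mm) and a red pointer aimed inward along x. Origin: centre of the plate's underside, below the lens; z up; turned a few degrees about z.
- view (a point): Viewing mark, axes as the stand's: 200 mm over the table, above the lens, midway between the pointers' red balls (14 mm wide, 190 mm free between them, centres also 200 mm high). A mould shown here has its middle (half length, width and height) on this point, is level, its length along the line between the balls: its ends about 20 mm from the balls.
- cap (a joint): Lens cap, m: 0 = closed over the lens (as at the start), 0.05 = slid fully open, to the stand's +y side. It is held by a snap detent at both ends: about 4 N is needed along the slide to start it from either end; from about 6 mm past the middle it snaps on by itself and stays.
- cap_tab (a point): Middle of the lens cap's upright yellow grip tab, moving with the cap: 36 mm along the stand's x, 14 mm thick along its y (the sliding direction), 40 mm tall; this point is 89 mm over the table, the tab's top 109 mm. Below it the black cap plate, 50 x 46 mm, top 69 mm over the table. Axes as the stand's.
- parchment: Brown parchment, 400 x 290 mm (x by y), under 1 mm thick, flush on the table and fixed, on which the moulds lie at the start. Origin at its centre.
- mat: Blue cooling mat with a white border and three white stripes along its length, 400 x 290 mm (x by y), under 1 mm thick, flush on the table and fixed, empty at the start. Origin at its centre, x along the stripes. It lies on one side of the stand, the parchment on the other; the sides swap from start to start.
- mould_cream: Filled chocolate mould: a clear rigid block 150 x 50 x 24 mm, about 0.22 kg, holding ten cream-white chocolates in two rows of five, chocolates up. Origin: centre of its underside; x along its length, y across it, z up. May be absent (None).
- mould_pink: Filled chocolate mould: a clear rigid block 150 x 50 x 24 mm, about 0.22 kg, holding ten pink chocolates in two rows of five, chocolates up. Origin: centre of its underside; x along its length, y across it, z up. May be absent (None).
- mould_green: Filled chocolate mould: a clear rigid block 150 x 50 x 24 mm, about 0.22 kg, holding ten pistachio green chocolates in two rows of five, chocolates up. Origin: centre of its underside; x along its length, y across it, z up. May be absent (None).
- mould_dark: Filled chocolate mould: a clear rigid block 150 x 50 x 24 mm, about 0.22 kg, holding ten dark brown chocolates in two rows of five, chocolates up. Origin: centre of its underside; x along its length, y across it, z up. May be absent (None).
- bowl: Bystander: white bowl of chocolate drops, 110 mm wide, 66 mm tall; origin under its centre.
- jar: Bystander: small jar with a red lid, 52 mm wide, 65 mm tall; origin under its centre.
- beaker: Bystander: white cup without handle, 72 mm wide, 85 mm tall; origin under its centre.
Mind the look-alikes: they are no part of the job. What is shaped like the mould_cream but turquoise is not meant.

How it is judged:
On the way, in this order (a step that is already met when the one before it is completed fails the run):
1. the lens cap is slid open (value of joint cap above 0.044 m), for 0.2 s.
2. the cream mould is held still and level at the viewing mark, with the lens uncovered, for 1.5 s (horizontal distance between mould_cream and view below 0.015 m and z of mould_cream in the frame of view between -0.026 and 0.002 m and angle between the x axis of mould_cream and the x axis of stand, either way round below 0.15 rad and angle between mould_cream's own z axis and vertical below 0.12 rad and linear speed of mould_cream below 0.03 m/s and y of mould_cream in the frame of cap_tab below -0.03 m), for 1.5 s.
3. the pink mould is held still and level at the viewing mark, with the lens uncovered, for 1.5 s (horizontal distance between mould_pink and view below 0.015 m and z of mould_pink in the frame of view between -0.026 and 0.002 m and angle between the x axis of mould_pink and the x axis of stand, either way round below 0.15 rad and angle between mould_pink's own z axis and vertical below 0.12 rad and linear speed of mould_pink below 0.03 m/s and y of mould_pink in the frame of cap_tab below -0.03 m), for 1.5 s.
4. the green mould is held still and level at the viewing mark, with the lens uncovered, for 1.5 s (horizontal distance between mould_green and view below 0.015 m and z of mould_green in the frame of view between -0.026 and 0.002 m and angle between the x axis of mould_green and the x axis of stand, either way round below 0.15 rad and angle between mould_green's own z axis and vertical below 0.12 rad and linear speed of mould_green below 0.03 m/s and y of mould_green in the frame of cap_tab below -0.03 m), for 1.5 s.
5. the dark mould is held still and level at the viewing mark, with the lens uncovered, for 1.5 s (horizontal distance between mould_dark and view below 0.015 m and z of mould_dark in the frame of view between -0.026 and 0.002 m and angle between the x axis of mould_dark and the x axis of stand, either way round below 0.15 rad and angle between mould_dark's own z axis and vertical below 0.12 rad and linear speed of mould_dark below 0.03 m/s and y of mould_dark in the frame of cap_tab below -0.03 m), for 1.5 s.
At the end, for the whole second after the job is handed in: Every mould present lies flat (under 0.08 rad, underside under 6 mm high), chocolates up and at rest on the blue mat, its length within 0.35 rad of the stripes, its centre within 130 mm (along) and 125 mm (across) of the mat's centre; the lens cap is back within 5 mm of fully closed (x of mould_cream in the frame of mat between -0.13 and 0.13 m and y of mould_cream in the frame of mat between -0.125 and 0.125 m and height (world z) of each of mould_cream, mould_pink, mould_green, mould_dark below 0.006 m and angle between each of mould_cream, mould_pink, mould_green, mould_dark's own z axis and vertical below 0.08 rad and angle between the x axis of each of mould_cream, mould_pink, mould_green, mould_dark and the x axis of mat, either way round below 0.35 rad and linear speed of each of mould_cream, mould_pink, mould_green, mould_dark below 0.02 m/s and x of mould_pink in the frame of mat between -0.13 and 0.13 m and y of mould_pink in the frame of mat between -0.125 and 0.125 m and x of mould_green in the frame of mat between -0.13 and 0.13 m and y of mould_green in the frame of mat between -0.125 and 0.125 m and x of mould_dark in the frame of mat between -0.13 and 0.13 m and y of mould_dark in the frame of mat between -0.125 and 0.125 m and value of joint cap below 0.005 m); the robot touches nothing.
It fails at once if the bowl, jar or cup is pushed more than 30 mm (distance of any of bowl, jar, beaker from where it was at the start of the episode above 0.03 m).
It fails at once if a mould is let fall through the air instead of being set down (unheld, over 10 mm up, faster than 0.5 m/s) ((linear speed of mould_cream above 0.5 m/s and height (world z) of mould_cream above 0.01 m and contact force between the fingers and mould_cream below 0.5 N) or (linear speed of mould_pink above 0.5 m/s and height (world z) of mould_pink above 0.01 m and contact force between the fingers and mould_pink below 0.5 N) or (linear speed of mould_green above 0.5 m/s and height (world z) of mould_green above 0.01 m and contact force between the fingers and mould_green below 0.5 N) or (linear speed of mould_dark above 0.5 m/s and height (world z) of mould_dark above 0.01 m and contact force between the fingers and mould_dark below 0.5 N)).
Of mould_cream, mould_pink, mould_green, mould_dark only 3 to 4 are there at a start; the rules pass over those that are not, and their reading is None.
At some moment in a run one of mould_cream, mould_pink, mould_green, mould_dark may be knocked a few centimetres aside while the robot is not near it.
It also fails if it takes over 210 s, if anything falls off the work surface, if the arm or the gripper's body presses on something with over 40 N, if the wrist force passes 120 N, or if a joint passes its speed limit or range.

## Working session

There is one attempt and no reset: what is moved stays moved. The work goes in short steps, Python scripts to look and compute and a tool call to move; the robot and the scene stay as the last step left them, time stands still between calls to the robot, and variables do not carry over. Pictures are saved under pics/ and viewed, at most 14 in all, crops included, and the job is handed in when it is done.

Besides the shell and the picture viewer there is one more tool, called as name(argument=value, ...) on one line, values as JSON. apply_moves: Moves the arm, as the interface text tells. Its arguments: {"type":"object","properties":{"delta_pos":{"type":"array"},"twist":{"type":"array"},"gripper":{"type":"number"},"squeeze":{"type":"number"}},"required":["delta_pos","twist"]}

```bash
ls; mkdir -p pics
python3 - <<'E'
from plant import robot
import cv2
s=robot.read_state();print({k:(v if not hasattr(v,'tolist') else v.tolist()) for k,v in s.items()},robot.tips_ahead)
for n in ("scene","side","wrist"):
    c=robot.read_camera(n);cv2.imwrite(f"pics/{n}0.png",c["frame"][:,:,::-1]);print(n,c["vertical_fov"],c["cx"],c["cy"],c["k1"],c["R"],c["t"])
E
```

```text
pics
{'t': 0.0, 'q': [1.20963125015546, 0.13113114916512406, 1.4892496378152633, 2.7290359431476618e-05, 1.522999105684377, -0.0853645213051011], 'dq': [0.00015483154705457563, 0.0010577570932983195, 0.00028513319349726673, 0.0017945760378631995, 0.0006124421488510586, 0.0008624626605338294], 'joint_torque': [0.0007815130447852425, -55.98642110824585, -49.17563080787659, 0.0767586543224752, 0.035809159744530916, -0.0001666976777414675], 'tool_pos': [0.1631582218456076, 0.5768600616895515, 0.24262161309693187], 'orientation': [-0.431798582229161, -3.1113491799798885, 0.0027278612530813157], 'force': [-0.302861824250878, 0.16572575061634698, -0.2812149398018509], 'wrist_torque': [-0.040743367737047884, 0.02115055379510381, 0.004911467669116574], 'gripper_force': 0.0, 'opening': 0.09286010175871753} 0.025
scene 53.820560498675114 314.88830273234896 204.37766385711538 -0.0985385398352522 [[-0.86877275  0.49519002  0.00455561]
 [ 0.42915755  0.75745039 -0.49202916]
 [-0.24709858 -0.42550645 -0.8705668 ]] [ 0.40687701 -0.16395618  1.45986927]
side 49.70449307452358 318.09993915898355 200.0842263914046 -0.012771233467040415 [[ 0.95968907 -0.28106106  0.0012555 ]
 [-0.13367655 -0.46036174 -0.87760905]
 [ 0.24723972  0.84206398 -0.47937541]] [-0.47054247  0.21861835  1.08907223]
wrist 62.266668690237466 316.452838252431 201.93747972469552 -0.0068864159438639305 [[ 0.2736614   0.96182084 -0.00317966]
 [ 0.93358982 -0.26483095  0.24140138]
 [ 0.23134281 -0.06903073 -0.97042015]] [-0.59795129 -0.02717129  0.39011065]
```

View pics/scene0.png

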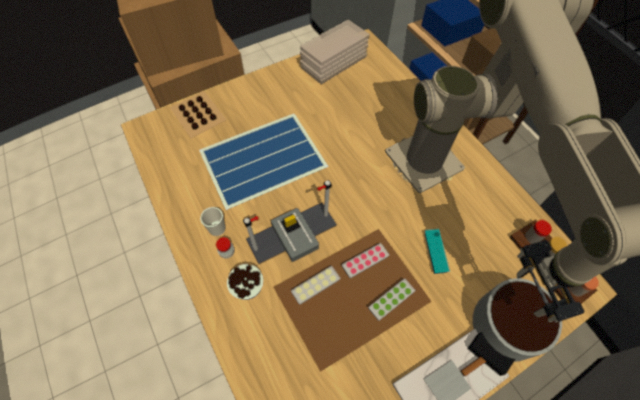

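View pics/side0.png

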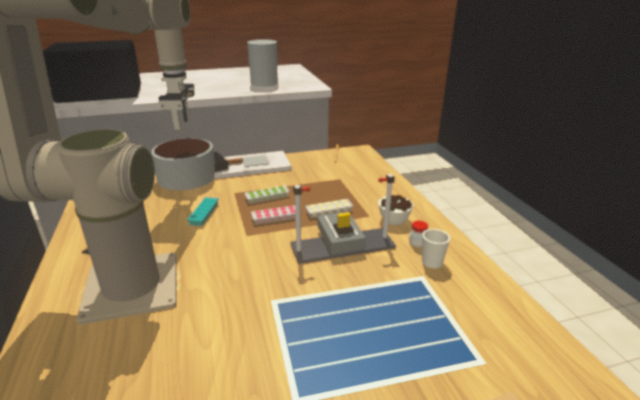

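Scene shows cream mould (316,285), pink (366,260) and green (392,298) on the parchment, with no dark mould. The stand is at (292,232) with its yellow tab at (290,220), red balls are near (254,217) and (322,187), and the mat is at (263,160). The side view agrees. Look-alikes to leave alone are the turquoise block (436,250), the loose dark drops (197,112) and the bowl of drops (245,281).

```bash
cat > h.py <<'E'
import numpy as np, cv2
from plant import robot
from scipy.spatial.transform import Rotation as Ro
def cam(n):
    c=robot.read_camera(n); f=200/np.tan(np.radians(c["vertical_fov"])/2)
    c["K"]=np.array([[f,0,c["cx"]],[0,f,c["cy"]],[0,0,1.]]); c["d"]=np.array([c["k1"],0,0,0,0.])
    c["R"]=np.array(c["R"]);c["t"]=np.array(c["t"]);c["hsv"]=cv2.cvtColor(c["frame"],cv2.COLOR_RGB2HSV);return c
def rays(c,p):
    u=cv2.undistortPointsIter(np.array(p,float).reshape(-1,1,2),c["K"],c["d"],None,None,(3,40,1e-9))[:,0]
    return -c["R"].T@c["t"], np.c_[u,np.ones(len(u))]@c["R"]
def plane(c,p,z):
    o,d=rays(c,p); return o+d*((z-o[2])/d[:,2])[:,None]
def proj(c,X): return cv2.projectPoints(np.array(X,float).reshape(-1,3),cv2.Rodrigues(c["R"])[0],c["t"],c["K"],c["d"])[0][:,0]
def tri(obs):
    A=np.zeros((3,3));b=np.zeros(3);L=[]
    for c,p in obs:
        o,d=rays(c,[p]);d=d[0]/np.linalg.norm(d[0]);M=np.eye(3)-np.outer(d,d);A+=M;b+=M@o;L.append((M,o))
    X=np.linalg.solve(A,b);return X,max(np.linalg.norm(M@(X-o)) for M,o in L)
R_={'yellow':((22,150,90),(34,255,255)),'red':((0,170,90),(6,255,255)),'pink':((160,60,120),(179,255,255)),
 'green':((32,80,80),(50,255,255)),'cream':((18,15,150),(32,110,255)),'blue':((100,120,40),(116,255,255)),'parch':((5,90,40),(16,200,140))}
def mask(c,k): return cv2.inRange(c["hsv"],*[np.array(v) for v in R_[k]])
def blobs(m,amin=5):
    n,l,s,ce=cv2.connectedComponentsWithStats(m); return [(ce[i].round(1).tolist(),int(s[i,4]),s[i,:4].tolist()) for i in range(1,n) if s[i,4]>=amin],l
E
python3 - <<'E'
from h import *
for n in("scene","side"):
    c=cam(n);cv2.imwrite(f"pics/{n}1.png",c["frame"][:,:,::-1])
    pts={'scene':[(290,220),(316,285),(303,297),(366,260),(355,268),(392,298),(378,308),(320,187),(250,219),(263,150),(300,320)],'side':[(344,218),(330,207),(275,214),(266,194),(303,188),(384,180),(330,320),(290,195)]}[n]
    for p in pts: print(n,p,c["hsv"][p[1],p[0]])
    for k in R_:
        b=blobs(mask(c,k),4)[0]; b=[x for x in b if x[0][0]<440 or n=='side']; print(n,k,sorted(b,key=lambda x:-x[1])[:7])
E
python3 - <<'E'
import cv2
a=cv2.imread('pics/scene1.png')[170:370,190:450];b=cv2.imread('pics/side1.png')[160:280,180:460]
cv2.imwrite('pics/cropA.png',cv2.resize(a,None,fx=3,fy=3,interpolation=cv2.INTER_CUBIC)[:600])
E
```

```text
scene (290, 220) [ 24 235 151]
scene (316, 285) [ 26  70 199]
scene (303, 297) [ 26  86 208]
scene (366, 260) [  1  94 197]
scene (355, 268) [  4  72 192]
scene (392, 298) [ 36  49 165]
scene (378, 308) [ 41  99 152]
scene (320, 187) [  5 216 171]
scene (250, 219) [  5 162 129]
scene (263, 150) [105 155 112]
scene (300, 320) [ 15 159 119]
scene yellow [([289.7, 220.1], 96, [284, 215, 12, 12])]
scene red [([223.0, 243.9], 151, [216, 237, 14, 14]), ([253.9, 218.4], 21, [251, 216, 7, 6]), ([321.4, 187.2], 19, [318, 185, 8, 5])]
scene pink [([356.0, 260.0], 23, [354, 258, 5, 5]), ([349.1, 264.1], 22, [347, 262, 5, 5]), ([363.2, 256.0], 21, [361, 254, 5, 5]), ([367.6, 262.2], 21, [365, 260, 6, 5]), ([360.1, 266.2], 21, [358, 264, 5, 5]), ([353.1, 270.4], 21, [351, 268, 5, 6]), ([370.5, 252.2], 20, [368, 250, 6, 5])]
scene green [([375.7, 305.5], 32, [373, 303, 6, 6]), ([395.6, 289.6], 31, [393, 287, 6, 6]), ([382.4, 300.5], 31, [380, 298, 6, 6]), ([387.7, 306.6], 31, [385, 304, 6, 6]), ([402.4, 284.6], 30, [400, 282, 6, 6]), ([389.2, 295.1], 30, [387, 292, 6, 7]), ([394.6, 301.4], 30, [39
[... 1953 characters left out ...]
]), ([261.3, 161.6], 754, [227, 151, 65, 25]), ([151.3, 88.9], 714, [128, 74, 41, 35])]
side blue [([430.2, 356.9], 1543, [382, 341, 92, 33]), ([412.4, 334.2], 1504, [366, 319, 91, 32]), ([406.1, 311.6], 984, [369, 299, 73, 27]), ([404.9, 291.2], 429, [379, 283, 48, 18]), ([361.9, 339.4], 18, [358, 335, 8, 10]), ([369.9, 314.2], 8, [368, 312, 5, 5]), ([387.5, 367.9], 8, [385, 367, 6, 3])]
side parch [([343.5, 57.4], 26217, [181, 0, 277, 150]), ([99.1, 38.6], 2658, [35, 18, 128, 54]), ([181.4, 147.7], 677, [156, 139, 52, 18]), ([399.4, 202.7], 182, [391, 195, 20, 15]), ([272.0, 222.7], 158, [252, 219, 43, 9]), ([266.5, 201.0], 124, [245, 195, 45, 12]), ([233.7, 161.4], 47, [227, 160, 15, 4])]
```

View pics/cropA.png

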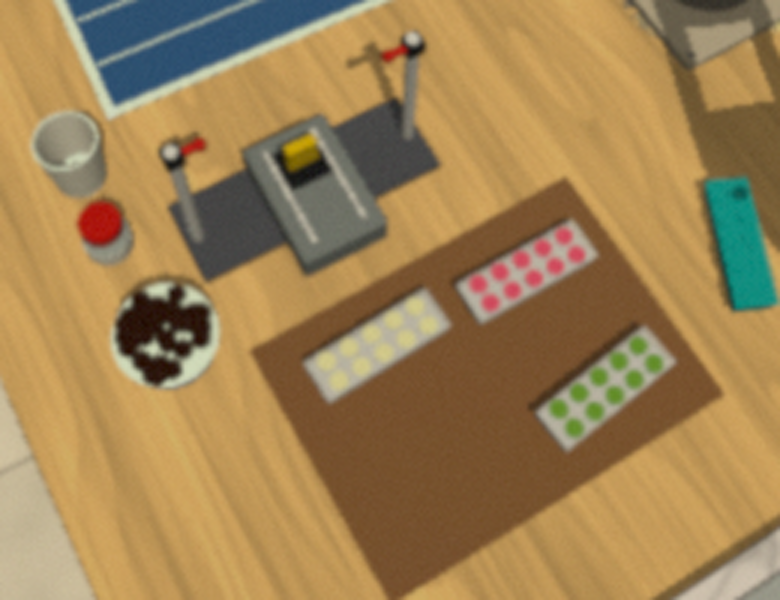

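View pics/wrist0.png

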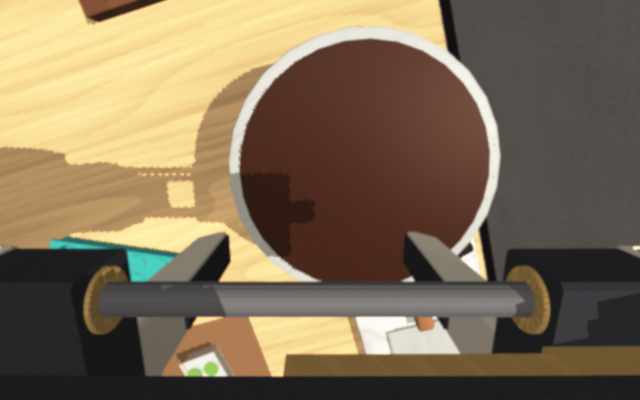

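The crop confirms the choice: three light blocks with 2x5 coloured dots (cream, pink, green) on the parchment, with the plain turquoise block off it. The housing's long end (stand +y) faces the parchment. The wrist view shows the pot below the tool, so I lift before travelling.

```bash
cat >> h.py <<'E'
def dots(c,k,center,rad):
    "dot centroids of colour k near a pixel"
    h=c["hsv"].astype(int);H,S,V=h[...,0],h[...,1],h[...,2]
    m={'pink':((H>160)|(H<4))&(S>95)&(V>120),'green':(H>=32)&(H<=50)&(S>80)&(V>80),'cream':(H>=20)&(H<=32)&(S>60)&(S<130)&(V>165)}[k]
    m=m.astype(np.uint8);z=np.zeros_like(m);cv2.circle(z,tuple(int(v) for v in center),int(rad),1,-1);m&=z
    return [b[0] for b in blobs(m,8)[0]],m
def axang(P):
    P=np.array(P)[:,:2];P=P-P.mean(0);v=np.linalg.svd(P)[2][0];a=np.arctan2(v[1],v[0]);return (a+np.pi/2)%np.pi-np.pi/2
E
python3 - <<'E'
from h import *
a,b=cam("scene"),cam("side")
t=tri([(a,(289.7,220.1)),(b,(343.3,219.7))]);print("tab",t)
p1=tri([(a,(253.9,218.4)),(b,(381.5,180))]);p2=tri([(a,(321.4,187.2)),(b,(305.5,188.3))]);print("ptrs",p1,p2)
q1=plane(a,[(253.9,218.4)],.2)[0];q2=plane(a,[(321.4,187.2)],.2)[0];d=q2-q1;print("planes .2:",q1,q2,"mid",(q1+q2)/2,np.hypot(*d[:2]),np.arctan2(d[1],d[0]))
for k,pa,ra,pb,rb in(('cream',(315,285),30,(330,207),26),('pink',(366,260),28,(275,212),28),('green',(392,298),30,(266,192),26)):
    A,mA=dots(a,k,pa,ra);B,mB=dots(b,k,pb,rb)
    rA=cv2.minAreaRect(cv2.findNonZero(mA))[0];rB=cv2.minAreaRect(cv2.findNonZero(mB))[0]
    P=plane(a,A,.024);print(k,len(A),len(B),"plane centre",P.mean(0).round(4),"ang",axang(P).round(3),"tri rect centres",tri([(a,rA),(b,rB)]))
# mat outline
m=mask(a,'blue');m[:, 340:]=0
def quad(m):
    h=cv2.convexHull(cv2.findNonZero(m));r=cv2.approxPolyDP(h,8,True)[:,0];return r
q=quad(m);P=plane(a,q,0.);print("mat",q.tolist(),P[:,:2].round(3).tolist(),P.mean(0).round(3))
m=mask(a,'parch');l=cv2.connectedComponents(m)[1];q=quad((l==l[330,310]).astype(np.uint8));P=plane(a,q,0.);print("parch",q.tolist(),P[:,:2].round(3).tolist(),P.mean(0).round(3))
print("bystanders",plane(a,[(245,281),(223,244),(211,215)],.06).round(3).tolist())
s=robot.read_state();print(Ro.from_rotvec(s["orientation"]).as_matrix().round(3))
c=cam("wrist");M=Ro.from_rotvec(s["orientation"]).as_matrix();print("cam in tool",M.T@(-c["R"].T@c["t"]-s["tool_pos"]),(c["R"]@M).round(3))
E
```

```text
tab (array([0.56908358, 0.01787932, 0.09082489]), np.float64(0.0005775420176714247))
ptrs (array([0.67561983, 0.01593619, 0.20011915]), np.float64(0.001235636248762782)) (array([0.4607028 , 0.02095398, 0.20308411]), np.float64(0.0012810827622885663))
planes .2: [0.67672614 0.01532853 0.2       ] [0.45842384 0.019628   0.2       ] mid [0.56757499 0.01747826 0.2       ] 0.21834463748052527 3.1219001736305834
cream 10 3 plane centre [0.591  0.2181 0.024 ] ang 0.048 tri rect centres (array([0.59002088, 0.21464067, 0.01442015]), np.float64(7.704462187411709e-05))
pink 10 5 plane centre [0.4136 0.2259 0.024 ] ang 0.002 tri rect centres (array([0.41489523, 0.22602703, 0.02686085]), np.float64(0.0007042295659442475))
green 10 5 plane centre [0.413  0.3717 0.024 ] ang 0.127 tri rect centres (array([0.41362053, 0.37162214, 0.0250401 ]), np.float64(2.142004985818742e-05))
mat [[321, 164], [229, 203], [206, 151], [292, 119]] [[0.343, -0.174], [0.705, -0.189], [0.691, -0.442], [0.334, -0.42]] [ 0.518 -0.306  0.   ]
parch [[429, 301], [320, 369], [274, 287], [378, 230]] [[0.31, 0.434], [0.701, 0.437], [0.704, 0.157], [0.312, 0.153]] [0.507 0.295 0.   ]
bystanders [[0.775, 0.118, 0.06], [0.785, -0.026, 0.06], [0.778, -0.14, 0.06]]
[[-0.962  0.272 -0.   ]
 [ 0.272  0.962 -0.   ]
 [ 0.    -0.    -1.   ]]
cam in tool [ 0.06695831 -0.00050151 -0.14052613] [[-0.001  1.     0.002]
 [-0.97  -0.001 -0.242]
 [-0.242 -0.002  0.97 ]]
```

apply_moves(delta_pos=[[0, 0, -3], [0, 0, -3], [-3, -4, 0], [-3, -4, 0], [-3, -4, 0], [-3, -4, 0], [-3, -4, 0], [-3, -4, 0]], twist=[-0.128, -0.128, 0, 0, 0, 0, 0, 0], gripper=9.3, squeeze=25)

```text
t: 1.4
tool_pos: [0.3393, 0.3325, 0.3038]
orientation: [0.031, 3.141, 0.001]
force: [0.3, 0.8, 0.1]
opening: 0.093
gripper_force: 0.0
```

```bash
cat >> h.py <<'E'
def go(x,y,z,th):
    "tool-frame delta (cm) after turning to mould angle th, from measured pose"
    s=robot.read_state();M=Ro.from_rotvec(s["orientation"]).as_matrix();th0=np.arctan2(-M[1,0],-M[0,0])
    d=np.array([x,y,z])-s["tool_pos"];X=np.array([-np.cos(th),-np.sin(th),0]);Y=np.array([-np.sin(th),np.cos(th),0])
    print("t",round(s["t"],2),"pos",np.round(s["tool_pos"],4),"th",round(th0,3),"q6",round(s["q"][5],2),"-> delta cm",np.round([d@X*100,d@Y*100,-d[2]*100],2),"twist",round(-((th-th0+np.pi/2)%np.pi-np.pi/2),3),"F",np.round(s["force"],1),"open",round(s["opening"],4),"grip",round(s["gripper_force"],1))
E
python3 -c "
from h import *
go(.5688,.0178,.30,-.02)"
```

```text
t 1.4 pos [0.3393 0.3325 0.3038] th -0.02 q6 -0.88 -> delta cm [-23.57 -31.     0.38] twist 0.0 F [0.3 0.8 0.1] open 0.093 grip 0.0
```

apply_moves(delta_pos=[[-3, -4, 0], [-3, -4, 0], [-3, -4, 0], [-3, -4, 0], [-3, -4, 0], [-3, -4, 0], [-3, -4, 0], [-2.5, -3, 0.4]], twist=[0, 0, 0, 0, 0, 0, 0, 0], gripper=6)

```text
t: 2.4
tool_pos: [0.5685, 0.0173, 0.3]
orientation: [0.033, 3.14, -0.0]
force: [0.3, -0.0, -0.3]
opening: 0.0601
gripper_force: 0.0
```

Run:
```python
from h import *
go(.5688,.0178,.102,-.02)
c=cam("wrist");cv2.imwrite("pics/w1.png",c["frame"][:,:,::-1]);print(blobs(mask(c,'yellow'),30)[0])
```

```text
t 2.4 pos [0.5685 0.0173 0.3   ] th -0.021 q6 -1.61 -> delta cm [-0.03  0.05 19.8 ] twist -0.001 F [ 0.3 -0.  -0.3] open 0.0601 grip 0.0
[([318.9, 185.5], 495, [312, 168, 15, 36])]
```

View pics/w1.png

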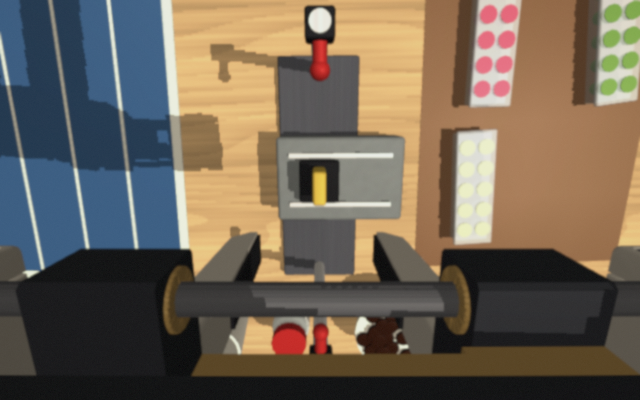

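The wrist view shows the tab at (319,185) centred between the fingers, the near ball at (320,70), the far pointer at (321,335), and the cream mould at (475,187). I take positions from this view before moving.

Run:
```python
from h import *
c=cam("wrist")
b=[x for x in blobs(mask(c,'red'),15)[0]];print(b)
print("tab @.1",plane(c,[(319,185)],.1)); print("balls",plane(c,[(320,71),(321,336)],.2))
for k,p,r in(('cream',(475,187),60),('pink',(497,50),62)):
    D,_=dots(c,k,p,r);P=plane(c,D,.025);print(k,len(D),P.mean(0).round(4),axang(P).round(3))
```

```text
[([324.2, 57.6], 586, [315, 37, 19, 41]), ([291.7, 339.8], 851, [275, 324, 34, 30]), ([324.8, 338.4], 342, [318, 324, 15, 30])]
tab @.1 [[0.5689895  0.01532353 0.1       ]]
balls [[0.47084429 0.01779622 0.2       ]
 [0.67671476 0.01416013 0.2       ]]Traceback (most recent call last):
  File "<stdin>", line 6, in <module>
  File "h.py", line 12, in plane
    o,d=rays(c,p); return o+d*((z-o[2])/d[:,2])[:,None]
        ~~~~^^^^^
  File "h.py", line 9, in rays
    u=cv2.undistortPointsIter(np.array(p,float).reshape(-1,1,2),c["K"],c["d"],None,None,(3,40,1e-9))[:,0]
      ~~~~~~~~~~~~~~~~~~~~~~~^^^^^^^^^^^^^^^^^^^^^^^^^^^^^^^^^^^^^^^^^^^^^^^^^^^^^^^^^^^^^^^^^^^^^^^
cv2.error: OpenCV(4.12.0) /io/opencv/modules/calib3d/src/undistort.dispatch.cpp:347: error: (-215:Assertion failed) CV_IS_MAT(_src) && CV_IS_MAT(_dst) && (_src->rows == 1 || _src->cols == 1) && (_dst->rows == 1 || _dst->cols == 1) && _src->cols + _src->rows - 1 == _dst->rows + _dst->cols - 1 && (CV_MAT_TYPE(_src->type) == CV_32FC2 || CV_MAT_TYPE(_src->type) == CV_64FC2) && (CV_MAT_TYPE(_dst->type) == CV_32FC2 || CV_MAT_TYPE(_dst->type) == CV_64FC2) in function 'cvUndistortPointsInternal'
```

apply_moves(delta_pos=[[0, 0, 4], [0, 0, 4], [0, 0, 4], [0, 0, 4], [0, 0, 2.5], [0, 0, 1.3], [0, 0, 0], [0, 0, 0]], twist=[0, 0, 0, 0, 0, 0, 0, 0])

```text
t: 3.5
tool_pos: [0.5684, 0.0194, 0.1032]
orientation: [0.031, 3.139, -0.0]
force: [-0.4, -0.5, 0.7]
opening: 0.0597
gripper_force: 0.0
```

apply_moves(delta_pos=[[0, 0, 0], [0, 0, 0], [0, 0, 0], [0, 0, 0], [0, 0, 0], [0, 0, 0]], twist=[0, 0, 0, 0, 0, 0], gripper=0.5, squeeze=20)

```text
t: 4.25
tool_pos: [0.5674, 0.0198, 0.1016]
orientation: [-0.031, -3.141, -0.001]
force: [0.1, 3.1, 0.2]
opening: 0.0142
gripper_force: 20.0
```

apply_moves(delta_pos=[[0, 1, 0], [0, 1, 0], [0, 1, 0], [0, 1, 0], [0, 0.8, 0], [0, 0.3, 0], [0, 0, 0], [0, 0, 0]], twist=[0, 0, 0, 0, 0, 0, 0, 0])

```text
t: 5.25
tool_pos: [0.5682, 0.0699, 0.1016]
orientation: [-0.031, -3.141, 0.0]
force: [-3.6, -2.8, 2.6]
opening: 0.0139
gripper_force: 20.0
```

apply_moves(delta_pos=[[0, 0, 0], [0, 0, 0], [0, 0, 0], [0, 0, -1], [0, 0, -4], [0, 0, -5], [0, 0, -5], [0, 0, -5]], twist=[0, 0, 0, 0, 0, 0, 0, 0], gripper=6)

```text
t: 6.25
tool_pos: [0.5683, 0.0703, 0.3042]
orientation: [0.031, 3.14, 0.0]
force: [-0.0, -0.2, 0.3]
opening: 0.06
gripper_force: 0.0
```

Run:
```python
from h import *
c=cam("wrist");cv2.imwrite("pics/w2.png",c["frame"][:,:,::-1])
y=blobs(mask(c,'yellow'),30)[0];print(y,plane(c,[y[0][0]],.1))
for k in('cream','pink'):
    X=dict(cream=(.59,.218,.025),pink=(.414,.226,.025))[k];p=proj(c,[X])[0];D,_=dots(c,k,p,75);print(k,p,len(D))
    if D: P=plane(c,D,.025);print(P.mean(0).round(4),axang(P).round(3))
a,b=cam("scene"),cam("side");ya=blobs(mask(a,'yellow'),30)[0][0][0];yb=blobs(mask(b,'yellow'),30)[0][0][0];print("tab",tri([(a,ya),(b,yb)]))
go(.59,.216,.3,.048)
```

```text
[([316.2, 185.6], 474, [309, 168, 15, 36])] [[0.56928046 0.06902857 0.1       ]]
cream [431.82126173 187.70061511] 0
pink [448.0256217   39.65065732] 8
[0.4293 0.2275 0.025 ] 0.003
tab (array([0.56949258, 0.06708025, 0.08967898]), np.float64(0.0005250485563219084))
t 6.4 pos [0.5702 0.0703 0.3067] th -0.02 q6 -1.52 -> delta cm [-2.67 14.45  0.67] twist -0.068 F [0.5 0.1 0.7] open 0.06 grip 0.0
```

Run:
```python
import cv2,numpy as np
i=cv2.imread("pics/w2.png");h=cv2.cvtColor(i,cv2.COLOR_BGR2HSV)
r=h[130:245:5,405:460:5];print(r[::3].tolist())
```

```text
[[[13, 129, 103], [13, 128, 112], [14, 123, 91], [12, 114, 92], [13, 98, 99], [13, 80, 105], [12, 67, 110], [14, 76, 162], [15, 61, 177], [14, 53, 183], [13, 117, 165]], [[13, 132, 87], [14, 117, 87], [30, 18, 200], [32, 44, 236], [32, 45, 237], [32, 36, 233], [31, 31, 219], [32, 43, 237], [32, 43, 236], [29, 35, 226], [14, 119, 165]], [[14, 133, 86], [14, 114, 87], [24, 18, 199], [30, 14, 219], [30, 12, 219], [27, 12, 220], [27, 10, 220], [30, 14, 220], [28, 13, 228], [18, 32, 217], [14, 120, 164]], [[13, 136, 86], [13, 113, 86], [26, 19, 199], [32, 45, 236], [32, 45, 236], [30, 17, 222], [30, 14, 220], [32, 36, 233], [32, 30, 232], [17, 32, 214], [13, 121, 164]], [[14, 138, 85], [14, 119, 86], [29, 28, 193], [32, 48, 237], [33, 48, 237], [32, 43, 234], [32, 45, 230], [32, 47, 237], [32, 46, 237], [20, 44, 214], [14, 120, 163]], [[13, 137, 84], [13, 116, 86], [26, 18, 198], [31, 53, 222], [32, 50, 235], [30, 20, 222], [30, 35, 216], [32, 49, 237], [32, 48, 236], [17, 48, 202], [14, 122, 161]], [[13, 133, 86], [13, 120, 85], [26, 20, 196], [26, 17, 220], [26, 19, 219], [24, 19, 220], [28, 15, 221], [27, 21, 217], [26, 17, 225], [15, 51, 194], [13, 123, 158]], [[13, 133, 88], [14, 122, 88], [22, 23, 198], [29, 48, 232], [29, 49, 233], [25, 21, 223], [27, 22, 224], [30, 39, 231], [28, 29, 226], [15, 72, 181], [13, 125, 155]]]
```

apply_moves(delta_pos=[[-0.7, 3.6, 0], [-0.7, 3.6, 0], [-0.7, 3.6, 0.3], [-0.6, 3.6, 0.3], [0, 0, 0], [0, 0, 0]], twist=[-0.034, -0.034, 0, 0, 0, 0], gripper=9.2)

```text
t: 7.15
tool_pos: [0.5917, 0.2142, 0.2946]
orientation: [0.076, -3.139, 0.001]
force: [-0.8, 0.9, -0.3]
opening: 0.0921
gripper_force: 0.0
```

```bash
cat >> h.py <<'E'
def wdots(c,k,X,r=80):
    "dots of a mould in the wrist view -> centre, angle (plane z .026)"
    h=c["hsv"].astype(int);H,S,V=h[...,0],h[...,1],h[...,2]
    m={'pink':((H>160)|(H<4))&(S>95)&(V>120),'green':(H>=32)&(H<=55)&(S>80)&(V>80),'cream':(H>=27)&(H<=35)&(S>=32)&(S<75)&(V>205)}[k].astype(np.uint8)
    m=cv2.morphologyEx(m,cv2.MORPH_OPEN,np.ones((3,3),np.uint8));m[238:]=0
    z=np.zeros_like(m);cv2.circle(z,tuple(int(v) for v in proj(c,[X])[0]),r,1,-1);m&=z
    B=[b for b in blobs(m,40)[0]];P=plane(c,[b[0] for b in B],.026) if B else None
    R=cv2.minAreaRect(P[:,:2].astype(np.float32)) if B else None
    print(k,len(B),[b[1] for b in B]);
    if B: print(" mean",P.mean(0)[:2].round(4),"rect",np.round(R[0],4),np.round(R[1],3),"ang",axang(P).round(3))
E
python3 - <<'E'
from h import *
c=cam("wrist");cv2.imwrite("pics/w3.png",c["frame"][:,:,::-1])
wdots(c,'cream',(.59,.216,.025),90)
go(.59,.216,.3,.048)
E
```

```text
cream 10 [213, 224, 191, 205, 178, 189, 152, 167, 142, 138]
 mean [0.5923 0.2197] rect [0.5923 0.2196] [0.108 0.023] ang 0.052
t 7.2 pos [0.5919 0.2138 0.295 ] th 0.048 q6 -1.35 -> delta cm [ 0.18  0.23 -0.5 ] twist -0.0 F [-0.3  0.2 -0. ] open 0.092 grip 0.0
```

View pics/w3.png

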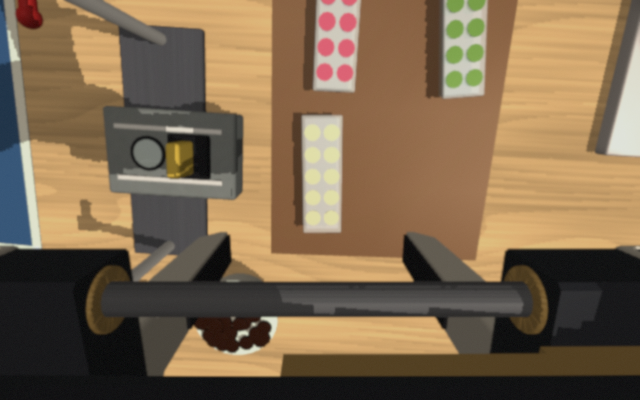

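The view shows the open lens at (148,153) and the cap clear of it. The cream mould is at (322,173) with all 10 dots found.

apply_moves(delta_pos=[[0, 0.5, 5], [0, 0, 5], [0, 0, 5], [0, 0, 5], [0, 0, 3.5], [0, 0, 2], [0, 0, 1], [0, 0, 0]], twist=[0, 0, 0, 0, 0, 0, 0, 0])

```text
t: 8.2
tool_pos: [0.5923, 0.2195, 0.0311]
orientation: [-0.075, 3.14, 0.0]
force: [-0.1, -0.7, 0.4]
opening: 0.0924
gripper_force: 0.0
```

apply_moves(delta_pos=[[0, 0, 0], [0, 0, 0], [0, 0, 0], [0, 0, 0], [0, 0, 0], [0, 0, 0]], twist=[0, 0, 0, 0, 0, 0], gripper=4, squeeze=25)

```text
t: 8.95
tool_pos: [0.5919, 0.2199, 0.0308]
orientation: [-0.076, 3.141, 0.0]
force: [-0.5, 0.6, 2.0]
opening: 0.0499
gripper_force: 25.0
```

```bash
python3 -c "
from h import *
go(.569,.20,.217,-.02)"
```

```text
t 8.95 pos [0.5919 0.2199 0.0308] th 0.048 q6 -1.34 -> delta cm [  2.25  -2.03 -18.62] twist 0.068 F [-0.5  0.6  2. ] open 0.0499 grip 25.0
```

apply_moves(delta_pos=[[0, 0, -1], [0, 0, -2], [0, 0, -3], [0, 0, -3], [0, 0, -3], [0, 0, -3], [0.9, 0, -2.8], [1, 0, -1]], twist=[0, 0, 0, 0, 0.034, 0.034, 0, 0])

```text
t: 9.95
tool_pos: [0.5738, 0.2203, 0.2223]
orientation: [0.031, 3.137, 0.002]
force: [-0.4, -0.1, -2.6]
opening: 0.0498
gripper_force: 25.0
```

Run:
```python
from h import *
go(.569,.0172,.219,-.02)
s=robot.read_state();a=cam("scene");P=s["tool_pos"]-np.array([0,0,.005]);p=proj(a,[P])[0];D,m=dots(a,'cream',p,26)
print(p,len(D));Q=plane(a,D,P[2]);print("dots centre",Q.mean(0),axang(Q))
```

```text
t 9.95 pos [0.5738 0.2203 0.2223] th -0.02 q6 -1.27 -> delta cm [  0.07 -20.32   0.33] twist 0.0 F [-0.4 -0.1 -2.6] open 0.0498 grip 25.0
[321.91940713 258.42213322] 5
dots centre [0.5948468  0.21524573 0.21733097] 0.11900132417084142
```

apply_moves(delta_pos=[[0, -1.5, 0], [0, -3, 0], [0, -3.5, 0], [0, -3.5, 0], [0, -3.5, 0], [0, -3, 0], [0, -1.6, 0], [0, -0.7, 0]], twist=[0, 0, 0, 0, 0, 0, 0, 0])

```text
t: 11.0
tool_pos: [0.5684, 0.0161, 0.2177]
orientation: [-0.033, -3.14, -0.0]
force: [-0.5, 0.2, -3.0]
opening: 0.0497
gripper_force: 25.0
```

apply_moves(delta_pos=[[0, 0, 0], [0, 0, 0]], twist=[0, 0])

```text
t: 11.25
tool_pos: [0.5689, 0.018, 0.2185]
orientation: [-0.03, -3.141, -0.001]
force: [0.2, 0.0, -2.5]
opening: 0.0495
gripper_force: 25.0
```

Run:
```python
from h import *
go(.569,.0172,.219,-.02)
for n in("scene","side"):
    c=cam(n);cv2.imwrite(f"pics/v_{n}.png",c["frame"][:,:,::-1])
a=cv2.imread("pics/v_scene.png")[150:270,200:360];b=cv2.imread("pics/v_side.png")[140:260,260:420]
cv2.imwrite("pics/v.png",cv2.resize(np.hstack([a,b]),(800,300),interpolation=cv2.INTER_CUBIC))
```

```text
t 11.25 pos [0.5689 0.018  0.2185] th -0.019 q6 -1.61 -> delta cm [-0.01 -0.08 -0.05] twist 0.001 F [ 0.2  0.  -2.5] open 0.0495 grip 25.0
```

View pics/v.png

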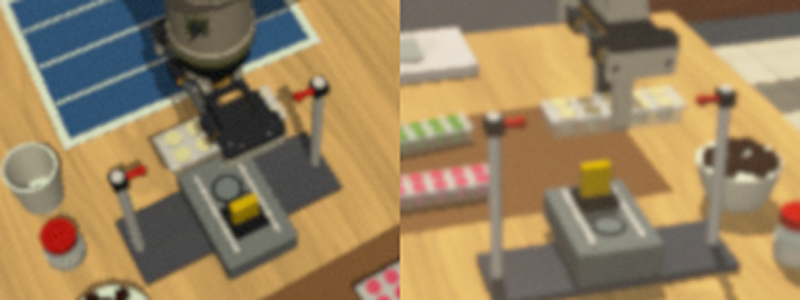

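The pictures show the mould level between the pointers in both views: side-crop ends at 543 and 685, pointer tips at 523 and 700, lens clear of the cap. Now I hold it there.

apply_moves(delta_pos=[[0, 0, 0], [0, 0, 0], [0, 0, 0], [0, 0, 0], [0, 0, 0], [0, 0, 0], [0, 0, 0], [0, 0, 0]], twist=[0, 0, 0, 0, 0, 0, 0, 0])

```text
t: 12.35
tool_pos: [0.5689, 0.0171, 0.2187]
orientation: [0.031, 3.141, -0.0]
force: [1.3, -0.0, -1.7]
opening: 0.0499
gripper_force: 25.0
```

apply_moves(delta_pos=[[0, 0, 0], [0, 0, 0], [0, 0, 0], [0, 0, 0], [0, 0, 0], [0, 0, 0], [0, 0, 0], [0, 0, 0]], twist=[0, 0, 0, 0, 0, 0, 0, 0])

```text
t: 13.35
tool_pos: [0.5689, 0.0171, 0.2186]
orientation: [-0.031, -3.141, -0.0]
force: [0.0, -0.3, -3.2]
opening: 0.0498
gripper_force: 25.0
```

apply_moves(delta_pos=[[0, 0, 0], [0, 0, 0], [0, 0, 0], [0, 0, 0]], twist=[0, 0, 0, 0])

```text
t: 13.85
tool_pos: [0.5689, 0.0171, 0.2186]
orientation: [-0.031, -3.141, 0.0]
force: [-0.9, 0.2, -2.5]
opening: 0.0498
gripper_force: 25.0
```

Run:
```python
from h import *
for s in(-.088,0,.088):
    th=-.05;x,y=.518-np.sin(th)*s,-.306+np.cos(th)*s;print(s,x,y)
go(.518+np.sin(-.05)*.088,-.306-.088,.20,-.05)
```

```text
-0.088 0.5136018331041803 -0.39389002291475705
0 0.518 -0.306
0.088 0.5223981668958197 -0.21810997708524296
t 13.85 pos [0.5689 0.0171 0.2186] th -0.02 q6 -1.61 -> delta cm [  3.46 -41.34   1.86] twist 0.03 F [-0.9  0.2 -2.5] open 0.0498 grip 25.0
```

apply_moves(delta_pos=[[0, -1.5, 0], [0, -3.5, 0], [0, -4, 0], [0, -4, 0], [0.8, -4, 0], [0.8, -4, 0], [0.9, -4, 0], [0.9, -4, 0]], twist=[0, 0, 0, 0, 0, 0, 0, 0.03])

```text
t: 14.85
tool_pos: [0.5282, -0.2744, 0.2187]
orientation: [-0.08, -3.141, 0.001]
force: [0.8, -0.5, -2.8]
opening: 0.0499
gripper_force: 25.0
```

apply_moves(delta_pos=[[0, -4, 2], [0, -4, 3], [0, -3, 3], [0, -1, 3], [0, 0, 2], [0, 0, 1], [0, 0, 0], [0, 0, 0]], twist=[0, 0, 0, 0, 0, 0, 0, 0])

```text
t: 15.85
tool_pos: [0.5241, -0.3921, 0.0803]
orientation: [0.077, 3.139, -0.002]
force: [0.4, -0.9, -2.1]
opening: 0.0496
gripper_force: 25.0
```

```bash
python3 -c "
from h import *
go(.5136,-.394,.0308,-.05)"
```

```text
t 15.85 pos [ 0.5241 -0.3921  0.0803] th -0.049 q6 -2.24 -> delta cm [ 1.04 -0.24  4.95] twist 0.001 F [ 0.4 -0.9 -2.1] open 0.0496 grip 25.0
```

apply_moves(delta_pos=[[0.3, -0.1, 1.5], [0.3, 0, 1.2], [0, 0, 1], [0, 0, 0.6], [0, 0, 0.4], [0, 0, 0.2], [0, 0, 0], [0, 0, 0]], twist=[0, 0, 0, 0, 0, 0, 0, 0])

```text
t: 16.85
tool_pos: [0.5174, -0.3929, 0.0308]
orientation: [0.078, 3.14, -0.001]
force: [-3.5, 3.5, 5.7]
opening: 0.0496
gripper_force: 25.0
```

Contact with the mat is felt (5.7 N), so I release and lift.

apply_moves(delta_pos=[[0, 0, 0], [0, 0, 0], [0, 0, 0], [0, 0, 0], [0, 0, -2], [0, 0, -4], [0, 0, -5], [0, 0, -5]], twist=[0, 0, 0, 0, 0, 0, 0, 0], gripper=7.5)

```text
t: 17.85
tool_pos: [0.5172, -0.3927, 0.1929]
orientation: [0.078, 3.14, -0.001]
force: [1.5, 0.3, 0.2]
opening: 0.075
gripper_force: 0.0
```

apply_moves(delta_pos=[[0, 2, -6], [0, 4, -4], [0, 5, 0], [0, 5, 0], [0, 5, 0], [0, 5, 0], [0, 5, 0], [0, 5, 0]], twist=[0, 0, 0, 0, 0, 0, 0, 0])

```text
t: 18.85
tool_pos: [0.5349, -0.0318, 0.2908]
orientation: [0.078, 3.138, -0.0]
force: [0.8, -0.0, 0.4]
opening: 0.0746
gripper_force: 0.0
```

Run:
```python
from h import *
go(.46,.215,.295,0.)
a,b=cam("scene"),cam("side")
for k,pa,pb in(('cream',(.517,-.393,.025),0),('pink',(.414,.226,.025),0),('green',(.413,.3717,.025),0)):
    D,m=dots(a,k,proj(a,[pa])[0],30);P=plane(a,D,.025);print(k,len(D),P.mean(0).round(4),axang(P).round(3))
cv2.imwrite("pics/s2.png",a["frame"][:,:,::-1])
```

```text
t 18.85 pos [ 0.5349 -0.0318  0.2908] th -0.05 q6 -1.68 -> delta cm [ 7.49 24.68 -0.42] twist -0.05 F [ 0.8 -0.   0.4] open 0.0746 grip 0.0
cream 5 [ 0.5478 -0.4113  0.025 ] -0.324
pink 10 [0.414  0.2262 0.025 ] 0.002
green 10 [0.4133 0.3719 0.025 ] 0.129
```

View pics/s2.png

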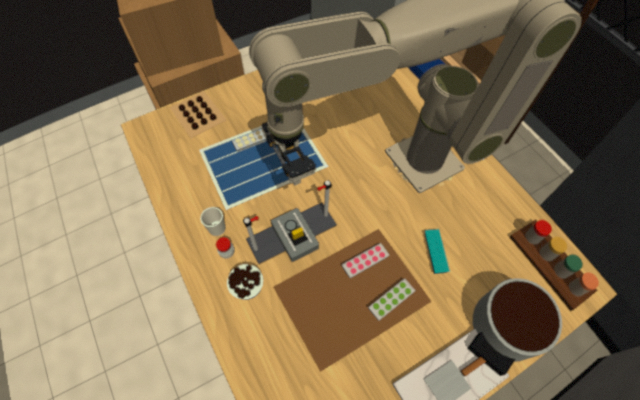

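Cream lies on its mat row at (250,138), partly behind the arm. Pink (366,260) and green (392,298) are unmoved.

apply_moves(delta_pos=[[0, 3, 0], [2, 4, 0], [2, 4, 0], [2, 4, 0], [2, 4, 0], [2, 4, 0], [2, 2.5, 0], [0, 0, 0]], twist=[-0.05, 0, 0, 0, 0, 0, 0, 0], gripper=9.2)

```text
t: 19.95
tool_pos: [0.4158, 0.2225, 0.2904]
orientation: [-0.005, 3.14, 0.001]
force: [-0.2, -0.8, 1.8]
opening: 0.0921
gripper_force: 0.0
```

Run:
```python
from h import *
c=cam("wrist");wdots(c,'pink',(.414,.226,.025),90);go(.414,.226,.0308,0)
```

```text
pink 10 [182, 181, 174, 178, 168, 168, 161, 161, 160, 155]
 mean [0.4151 0.2277] rect [0.4151 0.2277] [0.108 0.024] ang 0.004
t 20.0 pos [0.4165 0.2217 0.2901] th 0.002 q6 -1.19 -> delta cm [ 0.25  0.43 25.93] twist 0.002 F [1.3 0.2 0.4] open 0.0918 grip 0.0
```

apply_moves(delta_pos=[[0.2, 0.5, 5], [0, 0, 5], [0, 0, 5], [0, 0, 4.5], [0, 0, 3.4], [0, 0, 2], [0, 0, 1], [0, 0, 0]], twist=[0, 0, 0, 0, 0, 0, 0, 0])

```text
t: 21.0
tool_pos: [0.4148, 0.2258, 0.0299]
orientation: [-0.001, -3.141, 0.001]
force: [-0.0, 0.4, -0.1]
opening: 0.0925
gripper_force: 0.0
```

apply_moves(delta_pos=[[0, 0, 0], [0, 0, 0], [0, 0, 0], [0, 0, 0], [0, 0, 0], [0, 0, 0]], twist=[0, 0, 0, 0, 0, 0], gripper=4, squeeze=25)

```text
t: 21.75
tool_pos: [0.4146, 0.2268, 0.0301]
orientation: [-0.001, 3.141, 0.001]
force: [-0.8, 2.1, 2.0]
opening: 0.0502
gripper_force: 25.0
```

```bash
python3 -c "
from h import *
go(.569,.0171,.219,-.02)"
```

```text
t 21.75 pos [0.4146 0.2268 0.0301] th 0.0 q6 -1.18 -> delta cm [-15.86 -20.66 -18.89] twist 0.02 F [-0.8  2.1  2. ] open 0.0502 grip 25.0
```

apply_moves(delta_pos=[[0, 0, -1], [0, 0, -2], [0, 0, -3], [0, 0, -3.5], [-1.5, 0, -3.5], [-3, 0, -3], [-3, 0, -1.8], [-3, 0, -1]], twist=[0, 0, 0, 0, 0.02, 0, 0, 0])

```text
t: 22.75
tool_pos: [0.5206, 0.2247, 0.2197]
orientation: [0.031, 3.14, 0.0]
force: [-0.6, -0.3, -3.3]
opening: 0.0495
gripper_force: 25.0
```

apply_moves(delta_pos=[[-3, 0, 0], [-2, 0, 0], [-0.4, -1, 0], [0, -2, 0], [0, 0, 0]], twist=[0, 0, 0, 0, 0])

```text
t: 23.38
tool_pos: [0.5722, 0.1917, 0.2179]
orientation: [-0.034, -3.141, 0.001]
force: [0.5, 0.4, -2.8]
opening: 0.0499
gripper_force: 25.0
```

```bash
python3 -c "
from h import *
go(.569,.0171,.2183,-.02)"
```

```text
t 23.38 pos [0.5722 0.1917 0.2179] th -0.021 q6 -1.31 -> delta cm [ -0.03 -17.46  -0.04] twist -0.001 F [ 0.5  0.4 -2.8] open 0.0499 grip 25.0
```

apply_moves(delta_pos=[[0, -1.5, 0], [0, -3, 0], [0, -3.5, 0], [0, -3.5, 0], [0, -3, 0], [0, -2, 0], [0, -1, 0], [0, 0, 0]], twist=[0, 0, 0, 0, 0, 0, 0, 0])

```text
t: 24.38
tool_pos: [0.5694, 0.0185, 0.218]
orientation: [0.032, 3.141, 0.0]
force: [0.4, 0.4, -1.9]
opening: 0.0501
gripper_force: 25.0
```

apply_moves(delta_pos=[[0, 0, 0], [0, 0, 0], [0, 0, 0], [0, 0, 0], [0, 0, 0], [0, 0, 0], [0, 0, 0], [0, 0, 0]], twist=[0, 0, 0, 0, 0, 0, 0, 0])

```text
t: 25.38
tool_pos: [0.5694, 0.0187, 0.2179]
orientation: [0.031, 3.141, 0.0]
force: [-0.7, -0.3, -2.6]
opening: 0.0501
gripper_force: 25.0
```

Run:
```python
from h import *
go(.569,.0171,.2183,-.02)
for n in("scene","side"):
    c=cam(n);cv2.imwrite(f"pics/v2_{n}.png",c["frame"][:,:,::-1])
a=cv2.imread("pics/v2_scene.png")[150:270,200:360];b=cv2.imread("pics/v2_side.png")[140:260,260:420]
cv2.imwrite("pics/v2.png",cv2.resize(np.hstack([a,b]),(800,300),interpolation=cv2.INTER_CUBIC))
```

```text
t 25.38 pos [0.5694 0.0187 0.2179] th -0.02 q6 -1.61 -> delta cm [ 0.04 -0.16 -0.04] twist 0.0 F [-0.7 -0.3 -2.6] open 0.0501 grip 25.0
```

View pics/v2.png

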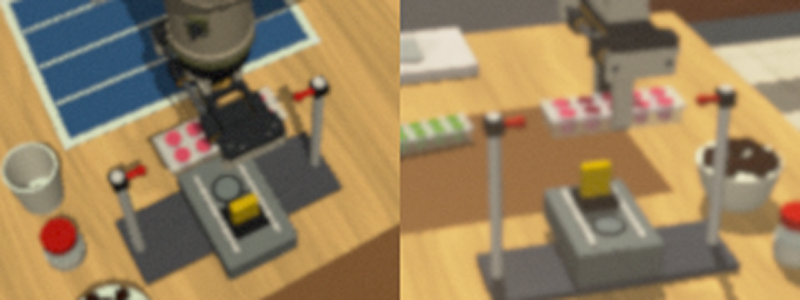

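Pink sits as cream did (side-crop ends at 543 and 685). I hold on, then place it in the middle row.

apply_moves(delta_pos=[[0, 0, 0], [0, 0, 0], [0, 0, 0], [0, 0, 0], [0, 0, 0], [0, 0, 0], [0, 0, 0], [0, 0, 0]], twist=[0, 0, 0, 0, 0, 0, 0, 0])

```text
t: 26.48
tool_pos: [0.5694, 0.0187, 0.2179]
orientation: [-0.031, -3.141, -0.0]
force: [0.4, -0.6, -1.3]
opening: 0.0498
gripper_force: 25.0
```

apply_moves(delta_pos=[[0, 0, 0], [0, 0, 0], [0, 0, 0], [0, 0, 0]], twist=[0, 0, 0, 0])

```text
t: 26.98
tool_pos: [0.5694, 0.0187, 0.2179]
orientation: [0.031, 3.141, 0.0]
force: [-0.0, -0.4, -2.3]
opening: 0.0496
gripper_force: 25.0
```

apply_moves(delta_pos=[[0, -1.5, 0], [0, -3.5, 0], [0, -4, 0], [0, -4, 0], [1, -4, 0], [1, -4, 0], [1.2, -4, 0], [1.2, -4, 0]], twist=[0, 0, 0, 0, 0, 0, 0, 0.03])

```text
t: 27.98
tool_pos: [0.5186, -0.2725, 0.218]
orientation: [-0.08, -3.141, 0.001]
force: [0.2, -0.2, -2.3]
opening: 0.0499
gripper_force: 25.0
```

Run:
```python
from h import *
go(.518,-.306,.0301,-.05)
a=cam("side");D,m=dots(a,'cream',proj(a,[(.517,-.393,.025)])[0],50);P=plane(a,D,.025);print(len(D),P.mean(0).round(4),axang(P).round(3)); print(P[:,:2].round(3).tolist())
m=mask(a,'blue');m[:270]=0;h=cv2.convexHull(cv2.findNonZero(m));q=cv2.approxPolyDP(h,8,True)[:,0];print(q.tolist(),plane(a,q,0).round(3).tolist())
```

```text
t 27.98 pos [ 0.5186 -0.2725  0.218 ] th -0.051 q6 -2.09 -> delta cm [-0.1  -3.35 18.79] twist -0.001 F [ 0.2 -0.2 -2.3] open 0.0499 grip 25.0
12 [ 0.5127 -0.4061  0.025 ] 0.146
[[0.571, -0.384], [0.544, -0.385], [0.517, -0.384], [0.489, -0.382], [0.569, -0.407], [0.464, -0.38], [0.543, -0.406], [0.516, -0.405], [0.489, -0.402], [0.461, -0.402], [0.554, -0.47], [0.435, -0.465]]
[[473, 358], [394, 374], [363, 342], [361, 321], [379, 291], [419, 283]] [[0.696, -0.438, 0.0], [0.522, -0.429, 0.0], [0.494, -0.334, 0.0], [0.512, -0.274, 0.0], [0.593, -0.19, -0.0], [0.704, -0.19, 0.0]]
```

apply_moves(delta_pos=[[0, -1.5, 2], [0, -1.3, 4], [0, -0.5, 4], [0, 0, 3.5], [0, 0, 2], [0, 0, 1.2], [0, 0, 0.5], [0, 0, 0]], twist=[0, 0, 0, 0, 0, 0, 0, 0])

```text
t: 29.02
tool_pos: [0.5186, -0.3036, 0.0467]
orientation: [0.078, 3.14, -0.001]
force: [-0.3, -0.1, -2.6]
opening: 0.0497
gripper_force: 25.0
```

apply_moves(delta_pos=[[0, 0, 0.8], [0, 0, 0.5], [0, 0, 0.3], [0, 0, 0], [0, 0, 0]], twist=[0, 0, 0, 0, 0])

```text
t: 29.65
tool_pos: [0.5181, -0.3033, 0.0302]
orientation: [0.078, 3.141, -0.0]
force: [-1.9, 1.7, 2.7]
opening: 0.05
gripper_force: 25.0
```

apply_moves(delta_pos=[[0, 0, 0], [0, 0, 0], [0, 0, 0], [0, 0, 0], [0, 0, -2], [0, 0, -4], [0, 0, -5], [0, 0, -5]], twist=[0, 0, 0, 0, 0, 0, 0, 0], gripper=7.5)

```text
t: 30.65
tool_pos: [0.518, -0.3033, 0.1931]
orientation: [0.078, 3.14, -0.001]
force: [-0.3, -0.6, -0.7]
opening: 0.0751
gripper_force: 0.0
```

apply_moves(delta_pos=[[0, 2, -6], [0, 4, -4], [0, 5, 0], [0, 5, 0], [0, 5, 0], [0, 5, 0], [0, 5, 0], [0, 5, 0]], twist=[0, 0, 0, 0, 0, 0, 0, 0])

```text
t: 31.65
tool_pos: [0.5358, 0.0577, 0.2911]
orientation: [0.078, 3.138, 0.0]
force: [1.2, 0.1, -0.9]
opening: 0.0751
gripper_force: 0.0
```

Run:
```python
from h import *
a,b=cam("scene"),cam("side")
for c,k,X in((a,'green',(.413,.372,.025)),(b,'cream',(.516,-.394,.025)),(b,'pink',(.518,-.304,.025))):
    D,m=dots(c,k,proj(c,[X])[0],30 if c is a else 45);P=plane(c,D,.025)
    print(k,len(D),P.mean(0).round(4),axang(P).round(3))
go(.413,.372,.29,.128)
```

```text
green 10 [0.4133 0.3719 0.025 ] 0.126
cream 13 [ 0.5157 -0.4108  0.025 ] -0.001
pink 10 [ 0.5175 -0.3029  0.025 ] -0.052
t 31.75 pos [0.5357 0.0604 0.291 ] th -0.045 q6 -1.51 -> delta cm [ 8.19 32.47  0.1 ] twist -0.173 F [ 1.  -0.8  0.3] open 0.0748 grip 0.0
```

apply_moves(delta_pos=[[0, 0, 0], [0, 0, 0], [1.2, 5, 0], [1.4, 5, 0], [1.4, 5, 0], [1.4, 5, 0], [1.4, 5, 0], [1.4, 4.5, 0]], twist=[-0.09, -0.085, 0, 0, 0, 0, 0, 0], gripper=9.2)

```text
t: 32.75
tool_pos: [0.4172, 0.3395, 0.2908]
orientation: [-0.196, 3.134, 0.001]
force: [0.0, -0.2, 0.1]
opening: 0.092
gripper_force: 0.0
```

apply_moves(delta_pos=[[0, 2, 0], [0, 0, 0], [0, 0, 0]], twist=[0, 0, 0])

```text
t: 33.12
tool_pos: [0.4161, 0.3571, 0.2895]
orientation: [-0.195, 3.135, -0.001]
force: [0.5, 0.3, 0.5]
opening: 0.0922
gripper_force: 0.0
```

Run:
```python
from h import *
c=cam("wrist");wdots(c,'green',(.413,.372,.025),90);go(.413,.372,.0305,.13)
```

```text
green 10 [192, 194, 184, 184, 176, 173, 169, 166, 162, 157]
 mean [0.3864 0.3739] rect [0.3864 0.3739] [0.108 0.024] ang 0.126
t 33.17 pos [0.4161 0.357  0.2894] th 0.124 q6 -1.08 -> delta cm [ 0.11  1.53 25.89] twist -0.006 F [ 0.7 -0.5  0.5] open 0.0921 grip 0.0
```

Green now reads x = 0.386 instead of 0.413, so it has been knocked aside. I move over it and measure again.

apply_moves(delta_pos=[[1.4, 1, 2], [1.3, 1, 3], [0, 0, 0], [0, 0, 0]], twist=[0, 0, 0, 0])

```text
t: 33.67
tool_pos: [0.387, 0.3742, 0.2404]
orientation: [-0.195, 3.134, 0.001]
force: [0.3, 0.6, 0.2]
opening: 0.0918
gripper_force: 0.0
```

Run:
```python
from h import *
c=cam("wrist");wdots(c,'green',(.386,.374,.025),100);go(.3864,.3735,.0305,.126);cv2.imwrite("pics/w5.png",c["frame"][:,:,::-1])
```

```text
green 10 [243, 239, 232, 231, 218, 216, 206, 204, 200, 196]
 mean [0.3863 0.374 ] rect [0.3862 0.374 ] [0.107 0.024] ang 0.126
t 33.73 pos [0.3873 0.3745 0.2409] th 0.124 q6 -1.02 -> delta cm [ 0.1  -0.09 21.04] twist -0.002 F [ 0.2 -1.1  0.3] open 0.0921 grip 0.0
```

View pics/w5.png

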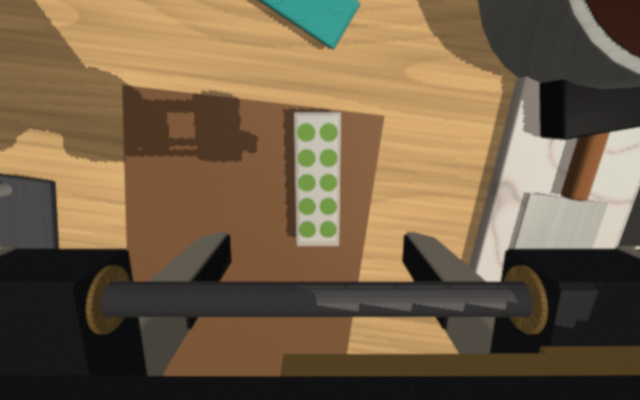

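Green is at (318,180), upright and aligned with the jaws. The pot's black handle at (590,110) looks close to the gripper body, so I check the clearance.

Run:
```python
from h import *
c=cam("wrist")
for z in(.0,.06,.1,.14): print(z,plane(c,[(541,136),(541,85),(525,80),(600,150),(482,50)],z)[:,:2].round(3).tolist())
a=cam("scene")
cv2.imwrite("pics/p.png",cv2.resize(a["frame"][270:390,400:560,::-1],(640,480),interpolation=cv2.INTER_CUBIC))
```

```text
0.0 [[0.308, 0.621], [0.254, 0.605], [0.251, 0.586], [0.314, 0.693], [0.228, 0.532]]
0.06 [[0.31, 0.58], [0.265, 0.567], [0.262, 0.551], [0.315, 0.641], [0.242, 0.506]]
0.1 [[0.311, 0.554], [0.272, 0.542], [0.269, 0.528], [0.316, 0.607], [0.252, 0.488]]
0.14 [[0.312, 0.527], [0.279, 0.517], [0.277, 0.505], [0.317, 0.573], [0.262, 0.471]]
```

View pics/p.png

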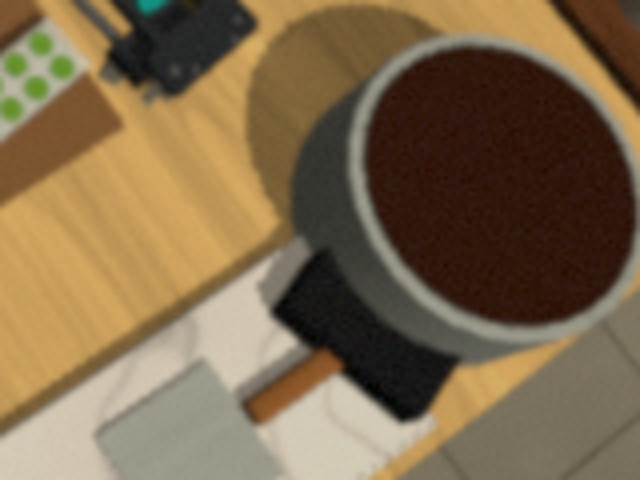

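The picture shows the handle (about (370,340)) on the far side of the pot, which puts it at y ≥ 0.53 and x ≤ 0.31. The body reaches only y ≈ 0.47 and x ≥ 0.35, so it is clear.

apply_moves(delta_pos=[[0.1, 0, 4], [0, 0, 5], [0, 0, 4.5], [0, 0, 3.5], [0, 0, 2.2], [0, 0, 1.2], [0, 0, 0.6], [0, 0, 0]], twist=[0, 0, 0, 0, 0, 0, 0, 0])

```text
t: 34.83
tool_pos: [0.3854, 0.375, 0.0298]
orientation: [-0.196, 3.135, 0.001]
force: [-0.2, 0.2, 0.1]
opening: 0.0919
gripper_force: 0.0
```

apply_moves(delta_pos=[[0, 0, 0], [0, 0, 0], [0, 0, 0], [0, 0, 0], [0, 0, 0], [0, 0, 0]], twist=[0, 0, 0, 0, 0, 0], gripper=4, squeeze=25)

```text
t: 35.58
tool_pos: [0.3849, 0.3747, 0.0293]
orientation: [-0.197, 3.135, -0.0]
force: [0.0, -0.1, 1.1]
opening: 0.05
gripper_force: 25.0
```

apply_moves(delta_pos=[[0, 0, -1], [0, 0, -2], [0, 0, -3], [0, 0, -3.5], [0, 0, -3.5], [0, 0, -3], [0, 0, -1.8], [0, 0, -1]], twist=[0, 0, 0, 0, 0.074, 0.072, 0, 0])

```text
t: 36.58
tool_pos: [0.3851, 0.3748, 0.2182]
orientation: [0.03, 3.141, 0.001]
force: [0.7, 0.6, -2.4]
opening: 0.0498
gripper_force: 25.0
```

```bash
python3 -c "
from h import *
go(.5715,.19,.2185,-.02)"
```

```text
t 36.58 pos [0.3851 0.3748 0.2182] th -0.019 q6 -0.88 -> delta cm [-19.   -18.1   -0.03] twist 0.001 F [ 0.7  0.6 -2.4] open 0.0498 grip 25.0
```

apply_moves(delta_pos=[[-1.5, -1.5, 0], [-3, -3, 0], [-3, -3, 0], [-3, -3, 0], [-3, -3, 0], [-3, -3, 0], [-1.6, -1.3, 0], [-0.6, -0.3, 0]], twist=[0, 0, 0, 0, 0, 0, 0, 0])

```text
t: 37.58
tool_pos: [0.5683, 0.1892, 0.2162]
orientation: [-0.034, -3.14, 0.0]
force: [-0.6, -0.5, -1.4]
opening: 0.0499
gripper_force: 25.0
```

apply_moves(delta_pos=[[0, 0, 0], [0, 0, 0]], twist=[0, 0])

```text
t: 37.83
tool_pos: [0.5674, 0.1909, 0.2171]
orientation: [-0.03, -3.141, -0.0]
force: [-0.0, 0.6, -2.4]
opening: 0.0498
gripper_force: 25.0
```

```bash
python3 -c "
from h import *
go(.5682,.0175,.2175,-.02)"
```

```text
t 37.83 pos [0.5674 0.1909 0.2171] th -0.019 q6 -1.31 -> delta cm [ -0.43 -17.34  -0.04] twist 0.001 F [-0.   0.6 -2.4] open 0.0498 grip 25.0
```

apply_moves(delta_pos=[[-0.4, -1.5, 0], [0, -3, 0], [0, -3.5, 0], [0, -3.5, 0], [0, -3, 0], [0, -1.9, 0], [0, -1, 0], [0, 0, 0]], twist=[0, 0, 0, 0, 0, 0, 0, 0])

```text
t: 38.83
tool_pos: [0.5686, 0.0156, 0.2173]
orientation: [0.034, 3.141, 0.0]
force: [0.5, 0.1, -1.9]
opening: 0.0503
gripper_force: 25.0
```

apply_moves(delta_pos=[[0, 0, 0], [0, 0, 0], [0, 0, 0], [0, 0, 0], [0, 0, 0], [0, 0, 0], [0, 0, 0], [0, 0, 0]], twist=[0, 0, 0, 0, 0, 0, 0, 0])

```text
t: 39.83
tool_pos: [0.5685, 0.0157, 0.2172]
orientation: [-0.033, -3.141, 0.0]
force: [0.4, -0.8, -1.8]
opening: 0.05
gripper_force: 25.0
```

apply_moves(delta_pos=[[0, 0, 0], [0, 0, 0], [0, 0, 0], [0, 0, 0], [0, 0, 0], [0, 0, 0], [0, 0, 0], [0, 0, 0]], twist=[0, 0, 0, 0, 0, 0, 0, 0])

```text
t: 40.83
tool_pos: [0.5685, 0.0158, 0.2172]
orientation: [0.033, 3.141, -0.0]
force: [0.4, -0.2, -1.9]
opening: 0.0497
gripper_force: 25.0
```

Run:
```python
from h import *
go(.5685,.0175,.2175,-.02)
b=cam("side");i=b["frame"][140:380,240:500,::-1];cv2.imwrite("pics/v3.png",cv2.resize(i,(650,600),interpolation=cv2.INTER_CUBIC))
for k,X in(('cream',(.516,-.394,.025)),('pink',(.518,-.304,.025))):
    D,m=dots(b,k,proj(b,[X])[0],45);P=plane(b,D,.025);print(k,len(D),P.mean(0).round(4),axang(P).round(3))
```

```text
t 40.83 pos [0.5685 0.0158 0.2172] th -0.021 q6 -1.61 -> delta cm [ 0.01  0.17 -0.03] twist -0.001 F [ 0.4 -0.2 -1.9] open 0.0497 grip 25.0
cream 12 [ 0.5152 -0.406   0.025 ] 0.036
pink 10 [ 0.5173 -0.3029  0.025 ] -0.05
```

View pics/v3.png

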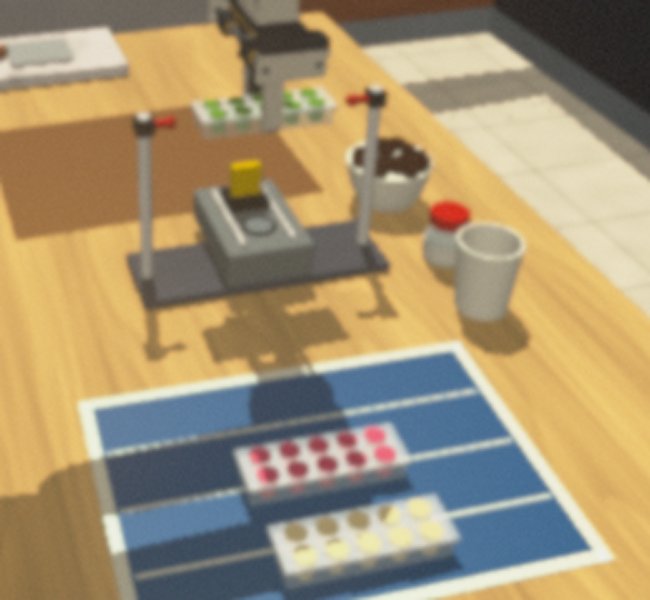

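Green is level between the pointers (side-crop ends at 195 and 335, tips at 175 and 348). Pink and cream lie flat on the mat along the stripes, and the parchment is empty, so there is no dark mould. Next I place green in the near row.

apply_moves(delta_pos=[[0, 0, 0], [0, 0, 0], [0, 0, 0], [0, 0, 0], [0, -1.5, 0], [0, -3, 0], [0, -4, 0], [0, -4, 0]], twist=[0, 0, 0, 0, 0, 0, 0, 0])

```text
t: 41.88
tool_pos: [0.5657, -0.1112, 0.2173]
orientation: [0.032, 3.141, -0.001]
force: [0.4, -0.3, -1.5]
opening: 0.05
gripper_force: 25.0
```

apply_moves(delta_pos=[[1.2, -4, 0], [1.2, -3.5, 1], [1.2, -2, 3], [0.5, -1.1, 3.5], [0, 0, 3.5], [0, 0, 3], [0, 0, 2], [0, 0, 1]], twist=[0, 0.03, 0, 0, 0, 0, 0, 0])

```text
t: 42.88
tool_pos: [0.5212, -0.214, 0.0462]
orientation: [-0.08, -3.139, -0.001]
force: [-0.1, 0.7, -1.6]
opening: 0.0499
gripper_force: 25.0
```

```bash
python3 -c "
from h import *
go(.5215,-.214,.0293,-.05)"
```

```text
t 42.88 pos [ 0.5212 -0.214   0.0462] th -0.051 q6 -2.0 -> delta cm [-0.03  0.    1.69] twist -0.001 F [-0.1  0.7 -1.6] open 0.0499 grip 25.0
```

apply_moves(delta_pos=[[0, 0, 0.7], [0, 0, 0.5], [0, 0, 0.3], [0, 0, 0.2], [0, 0, 0], [0, 0, 0]], twist=[0, 0, 0, 0, 0, 0])

```text
t: 43.62
tool_pos: [0.522, -0.2138, 0.0305]
orientation: [0.08, 3.14, -0.0]
force: [0.5, -0.1, -2.2]
opening: 0.0498
gripper_force: 25.0
```

apply_moves(delta_pos=[[0, 0, 0], [0, 0, 0], [0, 0, 0], [0, 0, 0], [0, 0, -2], [0, 0, -4], [0, 0, -5], [0, 0, -5]], twist=[0, 0, 0, 0, 0, 0, 0, 0], gripper=7.5)

```text
t: 44.62
tool_pos: [0.5218, -0.2138, 0.1933]
orientation: [0.08, 3.139, -0.001]
force: [0.9, -0.3, 0.3]
opening: 0.075
gripper_force: 0.0
```

apply_moves(delta_pos=[[0, 0, -6], [0, 0, -5], [-1, 4, 0], [-1, 5, 0], [-1, 5, 0], [-0.5, 5, 0], [0, 5, 0], [0, 4, 0]], twist=[0, -0.03, 0, 0, 0, 0, 0, 0])

```text
t: 45.62
tool_pos: [0.5624, 0.0675, 0.302]
orientation: [0.031, 3.14, 0.0]
force: [1.5, -1.0, -0.1]
opening: 0.0747
gripper_force: 0.0
```

```bash
python3 -c "
from h import *
go(.5685,.0675,.102,-.02)
c=cam('wrist');y=blobs(mask(c,'yellow'),30)[0];print(y,plane(c,[y[0][0]],.1))
a,b=cam('scene'),cam('side');print(blobs(mask(a,'yellow'),30)[0],blobs(mask(b,'yellow'),30)[0])"
```

```text
t 45.62 pos [0.5624 0.0675 0.302 ] th -0.02 q6 -1.52 -> delta cm [-6.1e-01  1.0e-02  2.0e+01] twist 0.0 F [ 1.5 -1.  -0.1] open 0.0747 grip 0.0
[([318.9, 191.5], 483, [312, 174, 15, 36])] [[0.56947551 0.06897607 0.1       ]]
[([297.2, 232.7], 100, [291, 227, 13, 12])] [([337.8, 211.3], 159, [332, 204, 12, 15])]
```

apply_moves(delta_pos=[[-0.6, 0, 4], [0, 0, 4], [0, 0, 4], [0, 0, 4], [0, 0, 2.7], [0, 0, 1.3], [0, 0, 0], [0, 0, 0]], twist=[0, 0, 0, 0, 0, 0, 0, 0], gripper=6)

```text
t: 46.78
tool_pos: [0.5698, 0.0651, 0.102]
orientation: [0.033, 3.139, 0.0]
force: [0.5, -0.2, -0.2]
opening: 0.0598
gripper_force: 0.0
```

apply_moves(delta_pos=[[0, 0, 0], [0, 0, 0], [0, 0, 0], [0, 0, 0], [0, 0, 0], [0, 0, 0]], twist=[0, 0, 0, 0, 0, 0], gripper=0.5, squeeze=20)

```text
t: 47.52
tool_pos: [0.5687, 0.0658, 0.1003]
orientation: [0.032, 3.141, 0.001]
force: [0.8, 3.2, 0.6]
opening: 0.014
gripper_force: 20.0
```

apply_moves(delta_pos=[[0, -1, 0], [0, -1, 0], [0, -1, 0], [0, -1, 0], [0, -0.8, 0], [0, -0.3, 0], [0, 0, 0], [0, 0, 0]], twist=[0, 0, 0, 0, 0, 0, 0, 0])

```text
t: 48.52
tool_pos: [0.5678, 0.0192, 0.1003]
orientation: [0.031, 3.141, 0.013]
force: [4.1, 24.7, -1.6]
opening: 0.0139
gripper_force: 20.0
```

apply_moves(delta_pos=[[0, 0.2, 0], [0, 0, 0], [0, 0, 0], [0, 0, 0], [0, 0, -2], [0, 0, -4], [0, 0, -5], [0, 0, -5]], twist=[0, 0, 0, 0, 0, 0, 0, 0], gripper=5)

```text
t: 49.52
tool_pos: [0.5675, 0.0162, 0.2634]
orientation: [0.033, 3.14, -0.0]
force: [0.8, -0.2, 0.6]
opening: 0.0503
gripper_force: 0.0
```

apply_moves(delta_pos=[[0, 0, -4], [0, 3, 0], [0, 4, 0], [0, 4, 0], [0, 4, 0], [0, 3, 0], [0, 0, 0], [0, 0, 0]], twist=[0, 0, 0, 0, 0, 0, 0, 0])

```text
t: 50.52
tool_pos: [0.5715, 0.1957, 0.3012]
orientation: [0.033, 3.14, -0.0]
force: [0.1, 0.5, -1.0]
opening: 0.0496
gripper_force: 0.0
```

Run:
```python
from h import *
a,b=cam("scene"),cam("side")
ya=blobs(mask(a,'yellow'),30)[0];yb=blobs(mask(b,'yellow'),30)[0];print(ya,yb,tri([(a,ya[0][0]),(b,yb[0][0])]) if ya and yb else 0)
for c in(a,b):
  for k,X in(('cream',(.516,-.394,.025)),('pink',(.518,-.304,.025)),('green',(.521,-.214,.025))):
    D,m=dots(c,k,proj(c,[X])[0],22 if c is a else 45)
    if D: P=plane(c,D,.025);print(k,len(D),P.mean(0).round(4),axang(P).round(3))
i=np.hstack([cv2.resize(a["frame"][100:320,180:440,::-1],(390,330)),cv2.resize(b["frame"][140:400,240:500,::-1],(330,330))]);cv2.imwrite("pics/end.png",i)
```

```text
[([289.4, 220.1], 88, [284, 215, 12, 12])] [([343.4, 219.9], 168, [337, 212, 13, 16])] (array([0.56952682, 0.01732363, 0.09040507]), np.float64(0.000889306020287869))
cream 6 [ 0.5127 -0.4004  0.025 ] 0.055
pink 5 [ 0.517  -0.3054  0.025 ] -0.064
green 9 [ 0.5163 -0.2155  0.025 ] -0.04
cream 12 [ 0.5149 -0.4058  0.025 ] 0.051
pink 10 [ 0.5175 -0.3029  0.025 ] -0.053
green 9 [ 0.5162 -0.2137  0.025 ] -0.057
```

View pics/end.png

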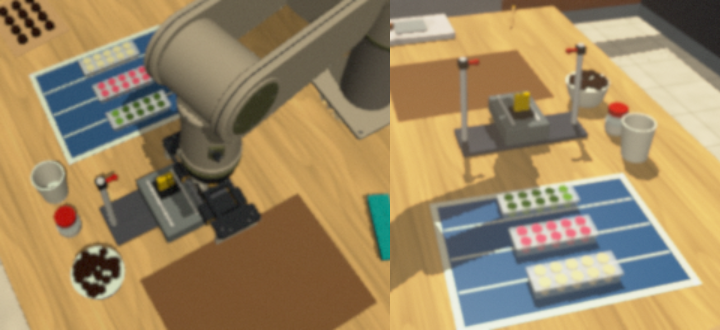

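The tab is back at its starting pixels ((289,220) in scene, (343,220) in side). All three moulds lie flat along the stripes on the mat, and the bowl, jar and cup are where they were. I hand in.

```bash
python3 -c "
from plant import robot
print(robot.close_job())"
```

```text
the job is handed in; nothing more can be done
None
```

Job handed in at about 50 s: I showed the cream, pink and green moulds at the mark in order (no dark one was present) and set them flat on the mat. The lens cap is closed again and the bowl, jar and cup were not disturbed. The verdict was not reported back.

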